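Put a fresh battery in the order-call console

ROBOT

A 6-joint arm with a two-finger parallel gripper is mounted at the origin on a cart in front of the work surface, level with it; the furniture and walls round the work are solid. World frame = base frame: x ahead of the robot, y to its left, z up, the work surface at z = 0. Lengths are in m, angles in degrees, forces in N, time in s.
With the tool pointing down it reaches from about 0.3 to 0.875 m from the base axis. Payload 6.4 kg.
Tool frame: the origin (TCP) lies midway between the tips of the shut fingers; the grasp point (between the pads) lies 19 mm behind it; z points along the fingers, y is the line along which they close (so a half turn about z gives the same grasp; the last joint's range is limited). The gripper opens to 88 mm and grips with 3 to 60 N. Pads are 18 mm wide; open, the fingers measure 123 mm over their backs; the gripper's body (75 mm by 187 mm) begins 45 mm behind the grasp point.
Start: joints at [-11.82, 10.359, 92.074, -0, 77.567, -11.82], TCP at [0.575, 0, 0.239] pointing down, gripper open.
Joint ranges: [-171.53, 171.53], [-51.25, 118.39], [17.06, 147.69], [-65.23, 245.23], [0, 150.52], [-178.68, 178.68]. Speed limits (degrees/s): [147.25, 147.25, 172.46, 180, 180, 180].

INTERFACE

Orientations are given as a 3x3 rotation matrix whose columns are the frame's x, y, z axes.
In Python, from rig import ctrl gives the robot as it stands.
- The arm moves only by the tool arm_command, never from a script. Its argument "steps" is a list of rows, each an object with "delta_pos": the shift along the world's x, y, z in m, a list of three; "twist": the turn, a rotation vector about the world's x, y, z in rad, a list of three. In form: [{"delta_pos": [x, y, z], "twist": [wx, wy, wz]}, ...]. A call has 1 to 5 rows; each row is the pose to reach, as a shift and turn from the pose commanded when the call began; what a row does not reach only later rows make up. A row lasts 1/10 s, in which the tool goes at most 50 mm and 8.59 degrees, less where a joint would pass 70% of its speed; a pose out of reach is approached as far as the arm can. A call with a gripper value outside its range is refused whole. "fingers" is the opening in per cent of the stroke, from 0 (shut) to 100 (fully open), set as the call begins (left out, the last holds). The fingers move at their own pace and stop on an object; the grip force is fixed at half the most. Time passes only in rows, so rows that repeat a pose let the fingers close. It gives the time, the measured TCP pose, the force, the opening and the grip force at its end, in the units of the state.
- ctrl.read_state(): the state, without advancing time (a new reading comes with each control period).
- ctrl.grab_frame(name): name is "scene" or "side" or "wrist"; returns a dict with "color" (400x640x3 uint8, red, green, blue), "mtx" (3x3 intrinsics, pixels), "k1" (the pictures are not rectified: a ray, as slopes to the right and down, at radius r is drawn at 1 + k1 r^2 times it, then the intrinsics apply), "rvec" (rotation vector, rad) and "tvec" (3), from world to camera coordinates, as OpenCV has them. Camera axes: x right, y down, z forward; pixel columns grow to the right and rows downward; lengths in m; the calibration is good to about 2 mm. A picture is of the moment at which its call begins. There is no depth.
- ctrl.close_job(): hands the job in; it is judged then, once.
The state is a dict: "time_s": time; "joints": joint angles; "qd": joint speeds; "joint_efforts": joint torques, N m; "tcp_pos": TCP position; "eef_rot": TCP orientation; "contact_force": force on the tool from outside, world axes, zero at the start; "ft_torque": the same for the moment, N m; "finger_gap": finger opening in m; "finger_force": force on a finger pad.
Only numpy, scipy, OpenCV 4.12 (cv2) and the standard library are available. Lean on these libraries where they do the work, as an engineer would, in place of code of your own. Each camera call takes 0.05 s, during which the arm holds its last target. There are 200 camera calls.

TASK

The order-call console on the counter needs a battery. Press its red release so that the sprung battery tray pops out, lay the loose battery down in the tray's cradle with its plus end (the end with the metal nub) pointing in towards the console, then push the tray fully home until it clicks and stays shut by itself. The release and the tray's front have some play, so feel your way and be gentle: never press or push the console with more than about 20 N, and leave the bell, the shaker and the grinder standing where they are.

Things in the scene. Friction and masses are not known exactly. Their poses are not given: they have to be found in the camera images.
- console: Grey order-call console fixed to the counter, 130 deep (x) x 150 wide (y) x 52 high, display and white keys on top (they do not move). Origin: centre of its underside. Own +x points from its tray front into it (roughly away from the robot), +y to its left, z up. Hollow, open at the front; the tray slides along its x.
- release_top (a point): Centre of the top of the round red release cap on the console's top: 26 mm diameter, its top 66 mm above the counter (14 mm above the console's top) when up. Console x = -43 mm (near its front edge), y = 0. Pressed straight down.
- release (a joint): How far the red cap is pressed, m: 0 up. Sprung. It first moves freely (1 to 2 N) through a play of 0 to 7 mm that differs each time and cannot be seen; then it meets the latch, needing 3.5 to 6.5 N for 5 mm more, at the end of which the tray lets go; 0.8 mm further is a hard stop. So the stop lies 6 to 13 mm down.
- tray (a joint): How far the battery tray is out, m: 0 shut and latched, 0.078 fully out. Once released, a spring drives it out in about 0.7 s (6 N shut, 0.5 N fully out) and it stays out. To latch it must be pushed slightly past 0; let go before that, it comes out again. A stiff bumper stops it 1.2 mm past 0. A 25 N per m/s damper slows it.
- fascia_front (a point): Centre of the outer face of the tray's fascia, where to push: upright plate 140 wide x 38 high (5 to 43 mm above the counter), 85 mm in front of the console's origin when shut, facing console -x. It is sprung (1 to 1.6 N) and floats in by 0 to 10 mm, unseen and different each time, before it drives the tray hard.
- fascia (a joint): How far the fascia is pressed in on the tray, m: 0 out. Felt when pushing it slowly: 1 to 6 N on the way, about 10 N in the last 12 mm of tray travel as the latch is wedged down, a drop of some 4 N at the click, then a steep rise at the bumper.
- bay (a point): Where the battery's middle must lie: on the cradle's axis, 17 mm above the counter, 55 mm behind the fascia's outer face; moves with the tray, axes as the console's. The battery lies along console x on two pairs of 45 degree saddles, tops 16 mm high, that catch it up to 9 mm off to either side. They stand 18 to 26 mm from the middle; between them is room for fingers.
- plus_mark (a point): Red plus mark on the tray's floor (7 mm above the counter) at the cradle's inner end; moves with the tray, inside the console until it is out. End plates (24 mm wide, tops 23 mm above the counter) leave 58 mm for the battery's length. The tray is 130 wide inside; its side rims are 13 mm above the counter.
- battery: Loose round battery, 17 mm diameter, 50 long, about 25 g, green and white, lying on its side on the counter; it can roll. Own -y runs along it to the plus end (green end with a metal nub), own +y to the flat white minus end.
- battery_mid (a point): Middle of the battery, on its axis, 8.4 mm above the counter while it lies there.
- battery_plus (a point): Centre of the battery's plus end face, on its axis, 25 mm from the middle.
- call_bell: Counter bell with a black foot, 75 mm diameter, 60 high; origin centre of its underside. Leave it alone.
- cheese_shaker: Small glass cheese shaker with a grey top, 44 mm diameter, 90 high; origin centre of its underside. Leave it alone.
- grinder: Glass spice grinder with a pale grey cap and black collar, 44 mm diameter, 124 high; origin centre of its underside. Leave it alone.

How it is judged:
By the outcome, as a careful person would: the job done as asked, in the order asked, and still so for the second after the job is handed in, with the robot touching nothing.
It also fails if it takes over 72 s, if anything falls off the work surface, if the arm or the gripper's body presses on something with over 40 N, if the wrist force passes 120 N, or if a joint passes its speed limit or range.

## Working session

There is one attempt and no reset: what is moved stays moved. The work goes in short steps, Python scripts to look and compute and a tool call to move; the robot and the scene stay as the last step left them, time stands still between calls to the robot, and variables do not carry over. Pictures are saved under pics/ and viewed, at most 10 in all, crops included, and the job is handed in when it is done.

Besides the shell and the picture viewer there is one more tool, called after "Call:" in YAML: its name, and indented under it one key for each argument. arm_command: Moves the arm, as the interface text tells. Its arguments: {"type":"object","properties":{"steps":{"type":"array"},"fingers":{"type":"number"}},"required":["steps"]}

```bash
mkdir -p pics; cat > h.py <<'E'
import numpy as np, cv2
from rig import ctrl
def ray(f,uv):
    K=f["mtx"];p=np.array([(uv[0]-K[0][2])/K[0][0],(uv[1]-K[1][2])/K[1][1]]);q=p.copy()
    for _ in range(20): q=p/(1+f["k1"]*(q@q))
    R=cv2.Rodrigues(np.array(f["rvec"],float))[0]
    return -R.T@np.array(f["tvec"],float).ravel(), R.T@np.array([q[0],q[1],1])
def onz(f,uv,z):
    c,d=ray(f,uv); return c+d*(z-c[2])/d[2]
def proj(f,P):
    R=cv2.Rodrigues(np.array(f["rvec"],float))[0];c=R@np.array(P)+np.array(f["tvec"]).ravel();q=c[:2]/c[2]
    q=q*(1+f["k1"]*(q@q));K=f["mtx"];return np.array([K[0][0]*q[0]+K[0][2],K[1][1]*q[1]+K[1][2]])
E
python3 - <<'E'
from h import *
import pickle
d={n:ctrl.grab_frame(n) for n in("scene","side","wrist")}
pickle.dump(d,open("f0.pkl","wb"))
cv2.imwrite("pics/a.png",d["scene"]["color"][:,:,::-1]);
cv2.imwrite("pics/b.png",d["side"]["color"][:,:,::-1]);cv2.imwrite("pics/c.png",d["wrist"]["color"][:,:,::-1])
E
```

```text
(no output)
```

View pics/a.png

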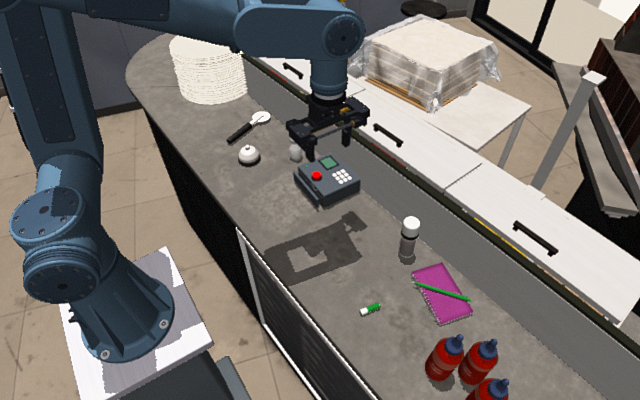

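View pics/c.png

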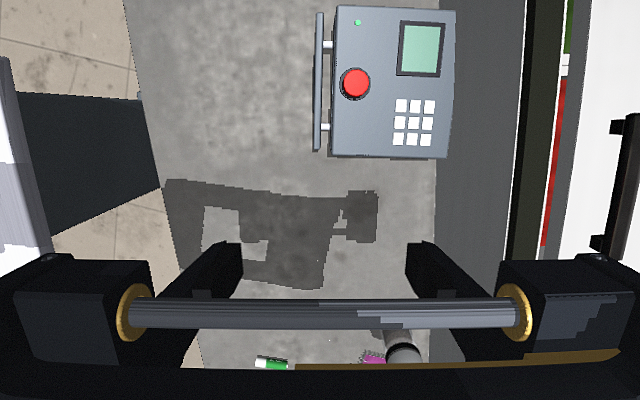

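View pics/b.png

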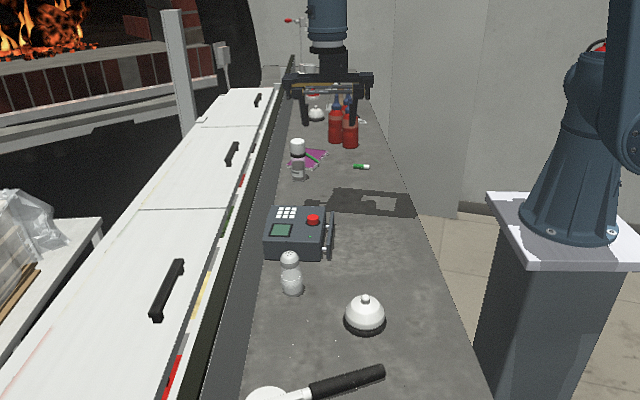

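The wrist view shows the console with its red cap at (355,83), the fascia on the left at u≈318, and the battery at (270,362) with its green end to the right (+x). The grinder is at (400,345). In the side view the shaker (290,275) and bell (365,315) stand beyond the console on its +y side.

```bash
python3 - <<'E'
from h import *
import pickle
np.set_printoptions(precision=4,suppress=True)
d=pickle.load(open("f0.pkl","rb"))
s=ctrl.read_state();print(s["time_s"],s["tcp_pos"],s["eef_rot"],s["contact_force"],s["finger_gap"])
def comps(f,m,z,a=15):
    n,l,st,c=cv2.connectedComponentsWithStats(m.astype(np.uint8))
    for i in range(1,n):
        if st[i,4]>a: print(st[i],c[i],onz(f,c[i],z))
for n,f in d.items():
    h=cv2.cvtColor(f["color"],cv2.COLOR_RGB2HSV);H,S,V=[h[...,i].astype(int) for i in range(3)]
    print(n,"red");comps(f,((H<8)|(H>172))&(S>170)&(V>120),.066)
    print(n,"green");comps(f,(H>45)&(H<75)&(S>150)&(V>60),.0085)
w=d["wrist"]
print("console top corners wrist:",[onz(w,p,.052) for p in [(337,6),(455,8),(447,158),(332,155)]])
print("fascia",[onz(w,p,.043) for p in [(316,13),(313,150)]])
for n,p in (("bell",(365,330)),("shaker",(291,292))): print(n,onz(d["side"],p,.0))
print("grinder",onz(d["scene"],(407,258),0))
f=d["scene"];a=cv2.resize(f["color"][290:330,340:400,::-1],None,fx=8,fy=8,interpolation=0)
g=cv2.resize(w["color"][345:375,240:300,::-1],None,fx=8,fy=8,interpolation=0)
cv2.imwrite("pics/d.png",np.vstack([a,g]))
E
```

```text
0.15 [0.5746 0.0001 0.238 ] [[ 0.      1.     -0.0013]
 [ 1.     -0.      0.0003]
 [ 0.0003 -0.0013 -1.    ]] [-0.4952  0.4673 -0.4008] 0.08810616369148705
scene red
[312 171   9   8  55] [316.0727 174.5273] [0.6038 0.1004 0.066 ]
[437 340  24  25 203] [445.3842 354.9064] [ 0.5324 -0.4897  0.066 ]
[472 344  24  25 176] [481.5    360.4943] [ 0.5845 -0.5411  0.066 ]
[480 382  11  18 106] [484.5283 392.3962] [ 0.5419 -0.5881  0.066 ]
scene green
[415 283  56  18 146] [444.1233 291.7329] [ 0.6692 -0.3674  0.0085]
[367 303  13   9  58] [373.2241 306.7931] [ 0.5016 -0.3011  0.0085]
side red
[68 43  5  6 18] [70.     45.2222] [ 3.1102 -2.9252  0.066 ]
[19 47 26 12 84] [31.3452 50.7619] [ 3.3267 -2.6753  0.066 ]
[595  46  11   5  35] [600.9714  48.6857] [-1.3106 -2.3455  0.066 ]
[ 0 51  9  6 21] [ 4.5238 52.7143] [ 3.5725 -2.6436  0.066 ]
[330 111  13   5  54] [335.7222 112.963 ] [ 0.5796 -0.6671  0.066 ]
[344 114   5   5  21] [346.3333 116.2381] [ 0.5389 -0.6251  0.066 ]
[307 214  11  11  81] [312.3704 218.8272] [0.6053 0.1149 0.066 ]
[161 355  21  45 204] [171.1471 377.4559] [0.7602 0.5289 0.066 ]
side green
wrist red
[344  70  25  26 151] [357.9007  84.1391] [0.6093 0.1047 0.066 ]
[540  80  27 166 843] [553.7473 160.28  ] [0.8269 0.0301 0.066 ]
wrist green
[564  41   5  12  21] [565.1905  48.0952] [0.8613 0.156  0.0085]
[267 360  20  10 128] [276.1562 364.5156] [ 0.5    -0.3008  0.0085]
console top corners wrist: [array([0.5883, 0.1794, 0.052 ]), array([0.7059, 0.1795, 0.052 ]), array([0.7125, 0.0295, 0.052 ]), array([0.5843, 0.0324, 0.052 ])]
fascia [array([0.5673, 0.1758, 0.043 ]), array([0.5631, 0.0369, 0.043 ])]
bell [0.4975 0.3669 0.    ]
shaker [0.635  0.2759 0.    ]
grinder [ 0.6655 -0.2381  0.    ]
```

View pics/d.png

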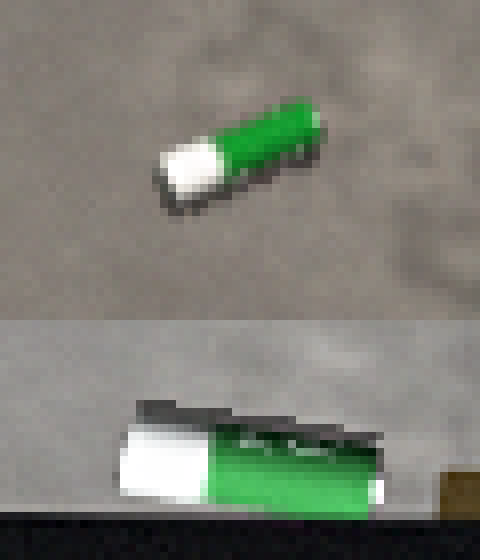

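The crop confirms the plus end (green, with the nub) points roughly +x, yawed a few degrees towards -y. I'm moving above the cap with the fingers shut.

Call:
arm_command:
  steps:
    - {"delta_pos":[0.01,0.035,-0.03],"twist":[0,0,0]}
    - {"delta_pos":[0.02,0.07,-0.06],"twist":[0,0,0]}
    - {"delta_pos":[0.032,0.105,-0.09],"twist":[0,0,0]}
    - {"delta_pos":[0.032,0.105,-0.13],"twist":[0,0,0]}
    - {"delta_pos":[0.032,0.105,-0.15],"twist":[0,0,0]}
  fingers: 0

```text
time_s: 0.65
tcp_pos: [0.6047, 0.1064, 0.0846]
eef_rot: [[-0.002, 1.0, -0.005], [1.0, 0.002, 0.0], [0.0, -0.005, -1.0]]
contact_force: [-0.0, 0.0, 0.1]
finger_gap: 0.0505
finger_force: 0.0
```

Call:
arm_command:
  steps:
    - {"delta_pos":[0,0,0],"twist":[0,0,0]}
    - {"delta_pos":[0,0,0],"twist":[0,0,0]}
    - {"delta_pos":[0,0,0],"twist":[0,0,0]}

```text
time_s: 0.95
tcp_pos: [0.6084, 0.1047, 0.0906]
eef_rot: [[0.0, 1.0, 0.003], [1.0, -0.0, -0.0], [-0.0, 0.003, -1.0]]
contact_force: [0.0, 0.1, -0.0]
finger_gap: 0.0264
finger_force: 0.0
```

```bash
python3 - <<'E'
from h import *
np.set_printoptions(precision=4,suppress=True)
s=ctrl.read_state();print(s["time_s"],s["tcp_pos"],s["contact_force"],s["finger_gap"])
a=[]
for n,(x0,y0,x1,y1) in (("scene",(270,110,390,210)),("side",(240,150,360,250))):
    a.append(cv2.resize(ctrl.grab_frame(n)["color"][y0:y1,x0:x1,::-1],None,fx=3.3,fy=3.3,interpolation=0))
cv2.imwrite("pics/e.png",np.hstack(a))
E
```

```text
0.95 [0.6084 0.1047 0.0906] [ 0.0199  0.0772 -0.0013] 0.026427508355234088
```

View pics/e.png

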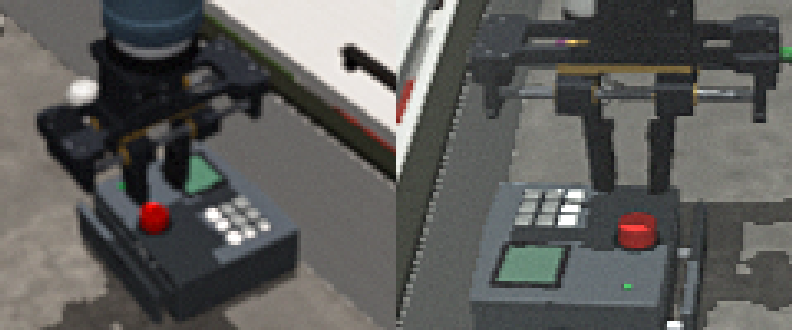

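Call:
arm_command:
  steps:
    - {"delta_pos":[0,0,-0.006],"twist":[0,0,0]}
    - {"delta_pos":[0,0,-0.012],"twist":[0,0,0]}
    - {"delta_pos":[0,0,-0.017],"twist":[0,0,0]}
    - {"delta_pos":[0,0,-0.02],"twist":[0,0,0]}
    - {"delta_pos":[0,0,-0.021],"twist":[0,0,0]}
  fingers: 0

```text
time_s: 1.55
tcp_pos: [0.6065, 0.105, 0.0669]
eef_rot: [[0.0, 1.0, -0.001], [1.0, -0.0, 0.0], [0.0, -0.001, -1.0]]
contact_force: [0.2, 0.1, -0.9]
finger_gap: 0.0004
finger_force: 0.0
```

Call:
arm_command:
  steps:
    - {"delta_pos":[0,0,-0.001],"twist":[0,0,0]}
    - {"delta_pos":[0,0,-0.002],"twist":[0,0,0]}
    - {"delta_pos":[0,0,-0.003],"twist":[0,0,0]}
    - {"delta_pos":[0,0,-0.004],"twist":[0,0,0]}
    - {"delta_pos":[0,0,-0.005],"twist":[0,0,0]}

```text
time_s: 2.05
tcp_pos: [0.6071, 0.1051, 0.0632]
eef_rot: [[-0.0, 1.0, 0.0], [1.0, 0.0, -0.0], [-0.0, 0.0, -1.0]]
contact_force: [-3.2, 0.3, 6.3]
finger_gap: 0.0006
finger_force: 3.2
```

Call:
arm_command:
  steps:
    - {"delta_pos":[0,0,-0.0007],"twist":[0,0,0]}
    - {"delta_pos":[0,0,-0.0014],"twist":[0,0,0]}
    - {"delta_pos":[0,0,-0.002],"twist":[0,0,0]}

```text
time_s: 2.35
tcp_pos: [0.6071, 0.1051, 0.0615]
eef_rot: [[-0.0, 1.0, 0.0], [1.0, 0.0, -0.0], [-0.0, 0.0, -1.0]]
contact_force: [-4.0, -0.7, 6.9]
finger_gap: 0.0005
finger_force: 3.6
```

Call:
arm_command:
  steps:
    - {"delta_pos":[0,0,-0.0005],"twist":[0,0,0]}
    - {"delta_pos":[0,0,-0.001],"twist":[0,0,0]}
    - {"delta_pos":[0,0,-0.0015],"twist":[0,0,0]}
    - {"delta_pos":[0,0,-0.002],"twist":[0,0,0]}

```text
time_s: 2.75
tcp_pos: [0.6071, 0.1051, 0.0597]
eef_rot: [[-0.0, 1.0, 0.0], [1.0, 0.0, -0.0], [-0.0, 0.0, -1.0]]
contact_force: [-4.8, -0.8, 8.5]
finger_gap: 0.001
finger_force: 4.0
```

```bash
python3 - <<'E'
from h import *
a=[]
for n,(x0,y0,x1,y1) in (("scene",(270,140,370,220)),("side",(250,180,350,260))):
    a.append(cv2.resize(ctrl.grab_frame(n)["color"][y0:y1,x0:x1,::-1],None,fx=4,fy=4,interpolation=0))
cv2.imwrite("pics/g.png",np.hstack(a))
E
```

```text
(no output)
```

View pics/g.png

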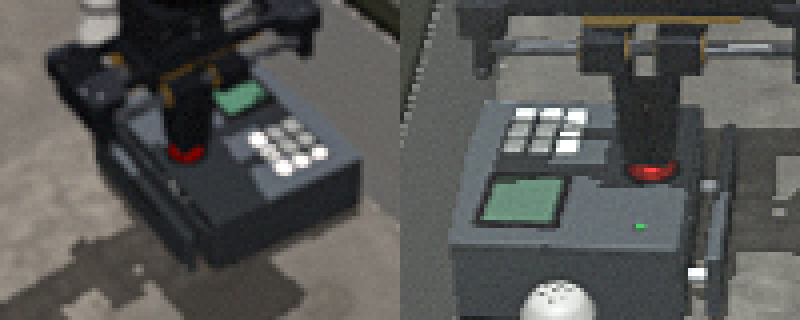

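The fingers are centred on the cap (crop 185,153 and 652,172) and the tray is still shut. Pressing a little further.

Call:
arm_command:
  steps:
    - {"delta_pos":[0,0,-0.0005],"twist":[0,0,0]}
    - {"delta_pos":[0,0,-0.001],"twist":[0,0,0]}
    - {"delta_pos":[0,0,-0.0015],"twist":[0,0,0]}

```text
time_s: 3.15
tcp_pos: [0.6071, 0.105, 0.0579]
eef_rot: [[-0.0, 1.0, 0.0], [1.0, 0.0, -0.0], [-0.0, 0.0, -1.0]]
contact_force: [-3.4, -0.5, 7.9]
finger_gap: 0.0003
finger_force: 4.2
```

Call:
arm_command:
  steps:
    - {"delta_pos":[0,0,-0.0005],"twist":[0,0,0]}
    - {"delta_pos":[0,0,-0.001],"twist":[0,0,0]}
    - {"delta_pos":[0,0,-0.0015],"twist":[0,0,0]}

```text
time_s: 3.45
tcp_pos: [0.607, 0.1051, 0.0576]
eef_rot: [[-0.0, 1.0, -0.0], [1.0, 0.0, -0.0], [-0.0, -0.0, -1.0]]
contact_force: [-8.5, -1.2, 17.7]
finger_gap: 0.0006
finger_force: 8.5
```

That is the hard stop, so I'm lifting off.

Call:
arm_command:
  steps:
    - {"delta_pos":[0,0,0.005],"twist":[0,0,0]}
    - {"delta_pos":[0,0,0.03],"twist":[0,0,0]}
    - {"delta_pos":[-0.01,-0.03,0.07],"twist":[0,0,0]}
    - {"delta_pos":[-0.02,-0.07,0.1],"twist":[0,0,0.1]}
    - {"delta_pos":[-0.03,-0.11,0.12],"twist":[0,0,0.2]}
  fingers: 40

```text
time_s: 3.95
tcp_pos: [0.5777, -0.0057, 0.1783]
eef_rot: [[-0.204, 0.979, 0.003], [0.979, 0.204, -0.001], [-0.001, 0.003, -1.0]]
contact_force: [0.4, -0.8, -0.1]
finger_gap: 0.035
finger_force: 0.0
```

```bash
python3 - <<'E'
from h import *
s=ctrl.read_state();print(s["time_s"],s["tcp_pos"],s["joints"])
f=ctrl.grab_frame("wrist");cv2.imwrite("pics/i.png",f["color"][:,:,::-1])
import pickle;pickle.dump(f,open("f1.pkl","wb"))
E
```

```text
3.95 [ 0.57766105 -0.0056677   0.17825083] [-1.23296482e+01  1.40109146e+01  9.50507936e+01  2.81072659e-03
  7.07375980e+01 -2.41266715e+01]
```

View pics/i.png

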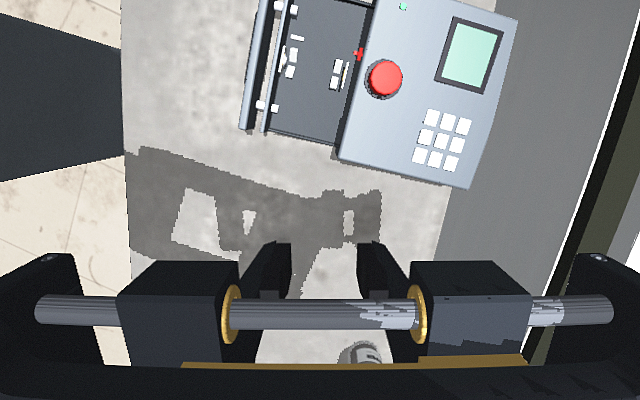

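The tray is out: plus mark at (359,54), saddles around (290,62) and (337,75), cap at (383,78). Next I turn the gripper and go over to the battery.

Call:
arm_command:
  steps:
    - {"delta_pos":[0.0,-0.04,0.01],"twist":[0,0,0.14]}
    - {"delta_pos":[0.0,-0.08,0.02],"twist":[0,0,0.28]}
    - {"delta_pos":[0.0,-0.12,0.03],"twist":[0,0,0.42]}
    - {"delta_pos":[0.0,-0.16,0.03],"twist":[0,0,0.56]}
    - {"delta_pos":[0.0,-0.2,0.03],"twist":[0,0,0.7]}
  fingers: 50

```text
time_s: 4.5
tcp_pos: [0.5772, -0.2066, 0.2062]
eef_rot: [[-0.787, 0.618, 0.001], [0.618, 0.787, -0.001], [-0.001, 0.0, -1.0]]
contact_force: [-0.3, -0.1, -0.4]
finger_gap: 0.0441
finger_force: 0.0
```

Call:
arm_command:
  steps:
    - {"delta_pos":[0.0,-0.04,0],"twist":[0,0,0.14]}
    - {"delta_pos":[0.0,-0.08,0],"twist":[0,0,0.28]}
    - {"delta_pos":[0.0,-0.095,0],"twist":[0,0,0.42]}
    - {"delta_pos":[0.0,-0.095,0],"twist":[0,0,0.56]}
    - {"delta_pos":[0.0,-0.095,0],"twist":[0,0,0.57]}

```text
time_s: 5.0
tcp_pos: [0.5768, -0.3007, 0.2051]
eef_rot: [[-0.995, 0.101, -0.0], [0.101, 0.995, 0.0], [0.0, 0.0, -1.0]]
contact_force: [-0.1, -0.2, -0.7]
finger_gap: 0.0441
finger_force: 0.0
```

Call:
arm_command:
  steps:
    - {"delta_pos":[0,0,0],"twist":[0,0,0]}
    - {"delta_pos":[0,0,0],"twist":[0,0,0]}
    - {"delta_pos":[0,0,0],"twist":[0,0,0]}

```text
time_s: 5.3
tcp_pos: [0.5772, -0.2994, 0.2058]
eef_rot: [[-0.995, 0.102, 0.0], [0.102, 0.995, -0.0], [-0.0, -0.0, -1.0]]
contact_force: [-0.7, -0.0, -0.3]
finger_gap: 0.0444
finger_force: 0.0
```

```bash
cat > bat.py <<'E'
from h import *
np.set_printoptions(precision=4,suppress=True)
def bat(f,z,box=None):
    h=cv2.cvtColor(f["color"],cv2.COLOR_RGB2HSV);H,S,V=[h[...,i].astype(int) for i in range(3)]
    g=((H>45)&(H<75)&(S>120)&(V>50)).astype(np.uint8)
    n,l,st,c=cv2.connectedComponentsWithStats(g)
    i=1+np.argmax(st[1:,4]);u,v=c[i].astype(int)
    # battery = green + adjoining white
    w=((S<40)&(V>225)).astype(np.uint8)
    m=cv2.morphologyEx((l==i).astype(np.uint8)|w,cv2.MORPH_CLOSE,np.ones((5,5)))
    _,l2=cv2.connectedComponents(m);m2=(l2==l2[v,u])
    cn=max(cv2.findContours(m2.astype(np.uint8),0,2)[0],key=cv2.contourArea)
    r=cv2.minAreaRect(cn);b=cv2.boxPoints(r)
    return c[i],r,b,np.array([onz(f,p,z) for p in b]),onz(f,c[i],z)
E
python3 - <<'E'
from bat import *
f=ctrl.grab_frame("wrist");s=ctrl.read_state();print(s["time_s"],s["tcp_pos"],np.array(s["eef_rot"])[:,1],s["finger_gap"])
c,r,b,P,g=bat(f,.0085);print(c,r);print(P,"mid",P.mean(0),"green",g)
cv2.imwrite("pics/j.png",f["color"][:,:,::-1])
E
```

```text
5.35 [ 0.5772 -0.2995  0.2058] [ 0.1012  0.9949 -0.0001] 0.04423668282346407
[317.1928 111.6281] ((317.7652893066406, 103.38809204101562), (12.264823913574219, 46.96686935424805), 3.6913859844207764)
[[ 0.5145 -0.3079  0.0085]
 [ 0.4661 -0.2991  0.0085]
 [ 0.4682 -0.2862  0.0085]
 [ 0.5167 -0.2944  0.0085]] mid [ 0.4914 -0.2969  0.0085] green [ 0.4995 -0.2984  0.0085]
```

View pics/j.png

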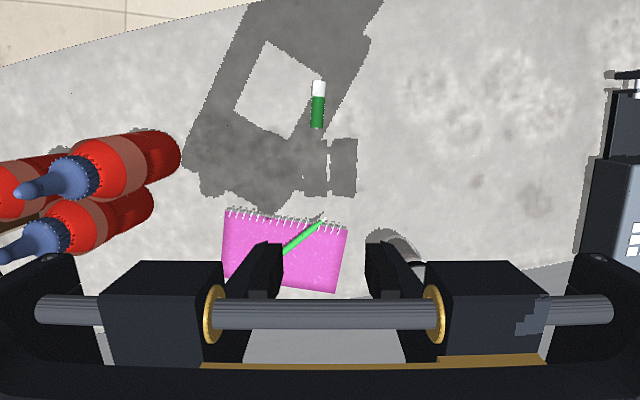

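The battery lies at (318,103), plus end towards +x with yaw about -10°, and nothing is close to it. Descending.

Call:
arm_command:
  steps:
    - {"delta_pos":[-0.035,0.0,-0.03],"twist":[0,0,-0.03]}
    - {"delta_pos":[-0.07,0.001,-0.06],"twist":[0,0,-0.065]}
    - {"delta_pos":[-0.085,0.001,-0.1],"twist":[0,0,-0.065]}
    - {"delta_pos":[-0.085,0.001,-0.14],"twist":[0,0,-0.065]}
    - {"delta_pos":[-0.085,0.001,-0.16],"twist":[0,0,-0.065]}

```text
time_s: 5.85
tcp_pos: [0.4899, -0.2974, 0.0426]
eef_rot: [[-0.986, 0.166, -0.003], [0.166, 0.986, 0.003], [0.004, 0.002, -1.0]]
contact_force: [-0.2, 0.5, -0.1]
finger_gap: 0.044
finger_force: 0.0
```

Call:
arm_command:
  steps:
    - {"delta_pos":[0,0,-0.015],"twist":[0,0,0]}
    - {"delta_pos":[0,0,-0.03],"twist":[0,0,0]}
    - {"delta_pos":[0,0,-0.039],"twist":[0,0,0]}
    - {"delta_pos":[0,0,-0.043],"twist":[0,0,0]}
    - {"delta_pos":[0,0,-0.043],"twist":[0,0,0]}

```text
time_s: 6.35
tcp_pos: [0.4922, -0.299, 0.0027]
eef_rot: [[-0.986, 0.165, 0.0], [0.165, 0.986, -0.0], [-0.0, -0.0, -1.0]]
contact_force: [-0.2, 0.9, -0.4]
finger_gap: 0.0439
finger_force: 0.0
```

Call:
arm_command:
  steps:
    - {"delta_pos":[0,0,0],"twist":[0,0,0]}
    - {"delta_pos":[0,0,0],"twist":[0,0,0]}
    - {"delta_pos":[0,0,0],"twist":[0,0,0]}
    - {"delta_pos":[0,0,0],"twist":[0,0,0]}
    - {"delta_pos":[0,0,0],"twist":[0,0,0]}
  fingers: 0

```text
time_s: 6.85
tcp_pos: [0.4923, -0.2992, 0.0032]
eef_rot: [[-0.986, 0.165, 0.001], [0.165, 0.986, -0.0], [-0.001, -0.0, -1.0]]
contact_force: [-0.3, 0.1, 2.5]
finger_gap: 0.0157
finger_force: 30.0
```

Call:
arm_command:
  steps:
    - {"delta_pos":[0,0,0.01],"twist":[0,0,0]}
    - {"delta_pos":[0,0,0.04],"twist":[0,0,0]}
    - {"delta_pos":[0,0,0.08],"twist":[0,0,0]}
    - {"delta_pos":[0,0,0.11],"twist":[0,0,0]}
    - {"delta_pos":[0,0,0.11],"twist":[0,0,0]}

```text
time_s: 7.35
tcp_pos: [0.4946, -0.3013, 0.1184]
eef_rot: [[-0.986, 0.165, 0.007], [0.165, 0.986, -0.006], [-0.008, -0.005, -1.0]]
contact_force: [0.8, -0.5, -0.8]
finger_gap: 0.0156
finger_force: 30.0
```

```bash
python3 - <<'E'
from bat import *
import pickle
s=ctrl.read_state();print(s["time_s"],s["tcp_pos"],s["finger_gap"],s["finger_force"])
f=ctrl.grab_frame("wrist")
h=ctrl.grab_frame("scene");uv=proj(h,s["tcp_pos"]).astype(int)
a=h["color"][uv[1]-30:uv[1]+30,uv[0]-40:uv[0]+40,::-1]
w=pickle.load(open("f1.pkl","rb"))["color"][0:180,220:540,::-1]
cv2.imwrite("pics/k.png",np.vstack([np.hstack([cv2.resize(a,(400,300),interpolation=0),cv2.resize(f["color"][:,:,::-1],(400,300))]),cv2.resize(w[:,:],(800,300)) if 0 else cv2.copyMakeBorder(cv2.resize(w,(530,298)),0,2,0,270,0)]))
E
```

```text
7.35 [ 0.4946 -0.3013  0.1184] 0.015636775046215808 29.99427080154419
```

View pics/k.png

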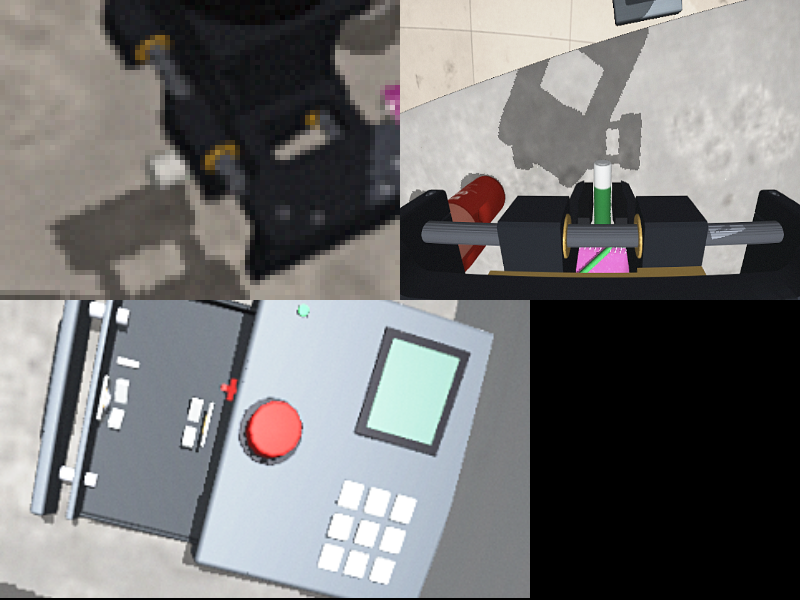

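The battery is held straight, white end towards the camera at (321,213) in the full wrist frame. The enlarged tray crop shows the saddle pairs, plus mark, cap and display corners, which I'll use to locate the bay.

```bash
python3 - <<'E'
from bat import *
import pickle
f=pickle.load(open("f1.pkl","rb"))
k=1.656
def P(u,v,z): return onz(f,(220+u/k,v/k),z)
d=[P(385,28,.052),P(468,52,.052),P(436,153,.052),P(356,131,.052)]
yaw=[np.degrees(np.arctan2(*(b-a)[[1,0]])) for a,b in ((d[0],d[1]),(d[3],d[2]))]+[np.degrees(np.arctan2(*(b-a)[[1,0]]))-90 for a,b in ((d[3],d[0]),(d[2],d[1]))]
e=P(205,245,.052);e2=P(255,20,.052);print("yaw",np.array(yaw),np.degrees(np.arctan2(*(e2-e)[[1,0]]))-90)
A=[P(122,90,.016),P(117,119,.016),P(195,109,.016),P(189,136,.016)]
print(np.array(A),"bay",np.mean(A,0));print("cap",P(273,130,.066),"plus",P(230,90,.007))
g=ctrl.grab_frame("wrist");s=ctrl.read_state();z=s["tcp_pos"][2]+.0054
h=cv2.cvtColor(g["color"],cv2.COLOR_RGB2HSV);m=((h[...,1]<50)&(h[...,2]>180)).astype(np.uint8);m[:,:300]=0;m[:,345:]=0;m[:205]=0;m[260:]=0
n,l,st,c=cv2.connectedComponentsWithStats(m);i=1+np.argmax(st[1:,4]);print(st[i],c[i])
R=np.array(s["eef_rot"])
for p in((c[i][0],st[i,1]),(c[i][0],st[i,1]+st[i,3])): print(R.T@(onz(g,p,z)-s["tcp_pos"]))
print(s["tcp_pos"],s["time_s"])
E
```

```text
yaw [-0.519  -1.1309 -0.4165 -0.4704] 0.09215871205084625
[[0.5248 0.1159 0.016 ]
 [0.5248 0.1    0.016 ]
 [0.5677 0.1145 0.016 ]
 [0.5675 0.0994 0.016 ]] bay [0.5462 0.1074 0.016 ]
cap [0.6062 0.1053 0.066 ] plus [0.5857 0.1304 0.007 ]
[311 219  27  33 798] [323.6003 235.1992]
[ 0.022  -0.0002 -0.0054]
[ 0.0038 -0.0002 -0.0054]
[ 0.4916 -0.2986  0.1123] 7.5
```

Call:
arm_command:
  steps:
    - {"delta_pos":[0,0.03,0.035],"twist":[0,0,0.03]}
    - {"delta_pos":[0.0,0.075,0.04],"twist":[0,0,0.06]}
    - {"delta_pos":[0.01,0.12,0.04],"twist":[0,0,0.1]}
    - {"delta_pos":[0.02,0.165,0.04],"twist":[0,0,0.13]}
    - {"delta_pos":[0.03,0.21,0.04],"twist":[0,0,0.157]}

```text
time_s: 8.0
tcp_pos: [0.5209, -0.0869, 0.151]
eef_rot: [[-1.0, 0.008, -0.003], [0.008, 1.0, 0.001], [0.003, 0.001, -1.0]]
contact_force: [0.3, -0.4, -0.4]
finger_gap: 0.0157
finger_force: 30.0
```

Call:
arm_command:
  steps:
    - {"delta_pos":[0.02,0.045,0],"twist":[0,0,0]}
    - {"delta_pos":[0.04,0.09,0],"twist":[0,0,0]}
    - {"delta_pos":[0.055,0.13,0],"twist":[0,0,0]}
    - {"delta_pos":[0.07,0.17,0],"twist":[0,0,0]}
    - {"delta_pos":[0.078,0.196,0],"twist":[0,0,0]}

```text
time_s: 8.5
tcp_pos: [0.5993, 0.1099, 0.1504]
eef_rot: [[-1.0, 0.007, -0.003], [0.007, 1.0, 0.001], [0.003, 0.0, -1.0]]
contact_force: [-0.9, -0.4, 0.3]
finger_gap: 0.016
finger_force: 30.0
```

Call:
arm_command:
  steps:
    - {"delta_pos":[0,0,0],"twist":[0,0,0]}
    - {"delta_pos":[0,0,0],"twist":[0,0,0]}
    - {"delta_pos":[0,0,0],"twist":[0,0,0]}

```text
time_s: 8.8
tcp_pos: [0.5991, 0.106, 0.1515]
eef_rot: [[-1.0, 0.01, -0.002], [0.01, 1.0, -0.0], [0.002, -0.0, -1.0]]
contact_force: [-0.8, -0.3, -0.3]
finger_gap: 0.016
finger_force: 30.0
```

```bash
python3 - <<'E'
from bat import *
import pickle
f=ctrl.grab_frame("wrist");s=ctrl.read_state();pickle.dump((f,s),open("f2.pkl","wb"))
print(s["time_s"],s["tcp_pos"],np.array(s["eef_rot"])[:,1],ray(f,(320,200)))
cv2.imwrite("pics/l.png",cv2.resize(f["color"][0:300,160:480,::-1],None,fx=2,fy=2,interpolation=cv2.INTER_CUBIC))
E
```

```text
8.85 [0.5994 0.1058 0.1519] [ 0.0102  0.9999 -0.0003] (array([0.527 , 0.107 , 0.2983]), array([ 0.2661, -0.0154, -0.964 ]))
```

View pics/l.png

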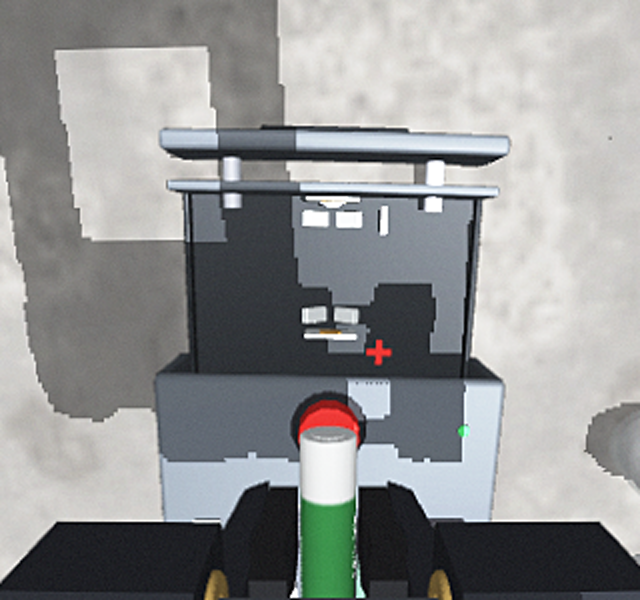

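The view shows the saddle pairs at rows 218 and 315 of the 2x crop, the end plates near rows 200 and 337, and the plus mark at (378,352). The battery's white end face is at row ~435, with the colour boundary at row ~503.

```bash
python3 - <<'E'
from bat import *
import pickle
f,s=pickle.load(open("f2.pkl","rb"));T=np.array(s["tcp_pos"])
P=lambda u,v,z: onz(f,(160+u/2,v/2),z)
print("saddles",P(331.5,218,.014),P(330,315,.014),"plates",P(331,198,.023),P(329,337,.023),"plus",P(378,352,.007))
print("fascia top outer",P(162,130,.043),P(509,137,.043),"console front",P(160,374,.052),P(500,378,.052))
print("end axis",P(328,435,T[2]+.0054)-T,"end top",P(328,442,T[2]+.0138)-T,"bot",P(328,428,T[2]-.003)-T,"bound",P(328,503,T[2]+.0138)-T)
E
```

```text
saddles [0.52   0.1088 0.014 ] [0.5639 0.1077 0.014 ] plates [0.5118 0.1086 0.023 ] [0.5729 0.1072 0.023 ] plus [0.5832 0.1312 0.007 ]
fascia top outer [0.4862 0.0419 0.043 ] [0.49   0.1792 0.043 ] console front [0.583  0.0357 0.052 ] [0.5861 0.1792 0.052 ]
end axis [-0.0244  0.0009  0.0054] end top [-0.0255  0.0009  0.0138] bot [-0.0235  0.0009 -0.003 ] bound [-0.0099  0.0007  0.0138]
```

Call:
arm_command:
  steps:
    - {"delta_pos":[-0.03,0.001,0],"twist":[0,0,-0.01]}
    - {"delta_pos":[-0.057,0.0015,0],"twist":[0,0,-0.01]}
    - {"delta_pos":[-0.057,0.0015,-0.03],"twist":[0,0,-0.01]}
    - {"delta_pos":[-0.057,0.0015,-0.065],"twist":[0,0,-0.01]}
    - {"delta_pos":[-0.057,0.0015,-0.1],"twist":[0,0,-0.01]}

```text
time_s: 9.35
tcp_pos: [0.5433, 0.1072, 0.0525]
eef_rot: [[-1.0, 0.021, 0.002], [0.021, 1.0, -0.0], [-0.002, -0.0, -1.0]]
contact_force: [-0.4, -0.2, -0.8]
finger_gap: 0.0162
finger_force: 30.0
```

Call:
arm_command:
  steps:
    - {"delta_pos":[0,0,-0.01],"twist":[0,0,0]}
    - {"delta_pos":[0,0,-0.018],"twist":[0,0,0]}
    - {"delta_pos":[0,0,-0.025],"twist":[0,0,0]}
    - {"delta_pos":[0,0,-0.03],"twist":[0,0,0]}
    - {"delta_pos":[0,0,-0.031],"twist":[0,0,0]}

```text
time_s: 9.85
tcp_pos: [0.5435, 0.1085, 0.0221]
eef_rot: [[-1.0, 0.019, 0.001], [0.019, 1.0, 0.0], [-0.001, 0.0, -1.0]]
contact_force: [-0.2, 0.5, -0.2]
finger_gap: 0.0156
finger_force: 30.0
```

Call:
arm_command:
  steps:
    - {"delta_pos":[-0.0005,-0.0005,-0.002],"twist":[0,0,0]}
    - {"delta_pos":[-0.0005,-0.0005,-0.004],"twist":[0,0,0]}
    - {"delta_pos":[-0.0005,-0.0005,-0.006],"twist":[0,0,0]}
    - {"delta_pos":[-0.0005,-0.0005,-0.007],"twist":[0,0,0]}
    - {"delta_pos":[-0.0005,-0.0005,-0.008],"twist":[0,0,0]}

```text
time_s: 10.35
tcp_pos: [0.5426, 0.1081, 0.0137]
eef_rot: [[-1.0, 0.019, 0.0], [0.019, 1.0, -0.0], [-0.0, -0.0, -1.0]]
contact_force: [-1.0, -1.1, 0.1]
finger_gap: 0.0161
finger_force: 30.0
```

Call:
arm_command:
  steps:
    - {"delta_pos":[0,0,-0.0005],"twist":[0,0,0]}
    - {"delta_pos":[0,0,-0.001],"twist":[0,0,0]}

```text
time_s: 10.55
tcp_pos: [0.5426, 0.108, 0.0127]
eef_rot: [[-1.0, 0.019, 0.0], [0.019, 1.0, -0.0], [-0.0, -0.0, -1.0]]
contact_force: [-0.7, -0.7, 0.1]
finger_gap: 0.0159
finger_force: 30.0
```

Within about 1 mm of the seat. Opening the fingers, then lifting.

Call:
arm_command:
  steps:
    - {"delta_pos":[0,0,-0.0005],"twist":[0,0,0]}
    - {"delta_pos":[0,0,-0.0005],"twist":[0,0,0]}
    - {"delta_pos":[0,0,-0.0005],"twist":[0,0,0]}
    - {"delta_pos":[0,0,-0.0005],"twist":[0,0,0]}
    - {"delta_pos":[0,0,-0.0005],"twist":[0,0,0]}
  fingers: 40

```text
time_s: 11.05
tcp_pos: [0.5425, 0.108, 0.0123]
eef_rot: [[-1.0, 0.019, 0.0], [0.019, 1.0, -0.0], [-0.0, -0.0, -1.0]]
contact_force: [0.1, -0.5, 0.4]
finger_gap: 0.0357
finger_force: 0.0
```

Call:
arm_command:
  steps:
    - {"delta_pos":[0,0,0.015],"twist":[0,0,0]}
    - {"delta_pos":[0,0,0.04],"twist":[0,0,0]}
    - {"delta_pos":[0,0,0.08],"twist":[0,0,0]}
    - {"delta_pos":[0,0,0.12],"twist":[0,0,0]}
    - {"delta_pos":[0.03,0,0.14],"twist":[0,0,0]}

```text
time_s: 11.55
tcp_pos: [0.5721, 0.1085, 0.1571]
eef_rot: [[-1.0, 0.018, 0.003], [0.018, 1.0, 0.0], [-0.003, 0.0, -1.0]]
contact_force: [0.8, 0.4, 0.7]
finger_gap: 0.0351
finger_force: 0.0
```

```bash
python3 - <<'E'
from bat import *
f=ctrl.grab_frame("wrist");s=ctrl.read_state()
print(s["time_s"],s["tcp_pos"],s["contact_force"])
cv2.imwrite("pics/m.png",cv2.resize(f["color"][0:300,160:480,::-1],None,fx=2,fy=2,interpolation=cv2.INTER_CUBIC))
E
```

```text
11.6 [0.5795 0.1078 0.1608] [ 2.8046 -2.3827  3.3763]
```

View pics/m.png

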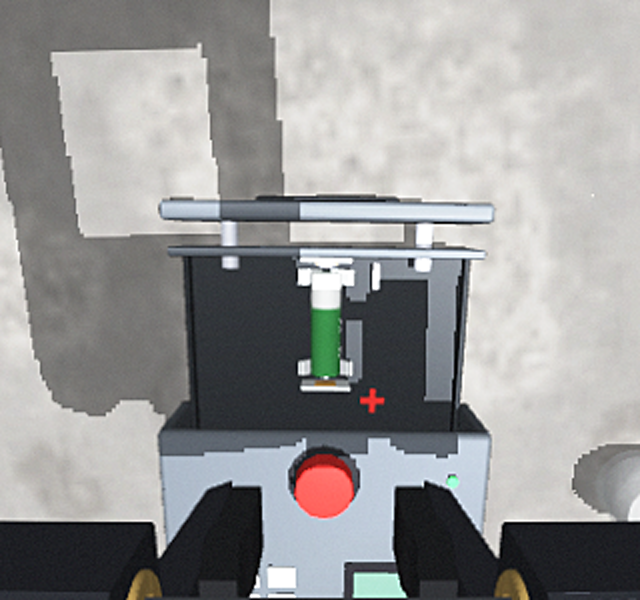

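The battery lies seated on its saddles with the green plus end inward, at (325,340) in the crop. That was my eleventh picture, one over the ten allowed, so I'll finish on numbers and force readings only. Next I shut the fingers and go in front of the fascia.

Call:
arm_command:
  steps:
    - {"delta_pos":[-0.04,0,0],"twist":[0,0,0]}
    - {"delta_pos":[-0.08,0,0],"twist":[0,0,0]}
    - {"delta_pos":[-0.12,0.001,0],"twist":[0,0,0]}
    - {"delta_pos":[-0.135,0.001,-0.02],"twist":[0,0,0]}
    - {"delta_pos":[-0.135,0.001,-0.05],"twist":[0,0,0]}
  fingers: 0

```text
time_s: 12.1
tcp_pos: [0.4372, 0.1093, 0.104]
eef_rot: [[-1.0, 0.018, 0.005], [0.018, 1.0, -0.0], [-0.005, -0.0, -1.0]]
contact_force: [1.6, 0.0, -0.4]
finger_gap: 0.0005
finger_force: 0.0
```

Call:
arm_command:
  steps:
    - {"delta_pos":[0,0,-0.03],"twist":[0,0,0]}
    - {"delta_pos":[0,0,-0.06],"twist":[0,0,0]}
    - {"delta_pos":[0,0,-0.078],"twist":[0,0,0]}
    - {"delta_pos":[0,0,-0.083],"twist":[0,0,0]}
    - {"delta_pos":[0,0,-0.083],"twist":[0,0,0]}

```text
time_s: 12.6
tcp_pos: [0.4373, 0.109, 0.0193]
eef_rot: [[-1.0, 0.019, -0.001], [0.019, 1.0, -0.0], [0.001, -0.0, -1.0]]
contact_force: [0.3, 0.0, -1.4]
finger_gap: 0.0002
finger_force: 0.0
```

Call:
arm_command:
  steps:
    - {"delta_pos":[0.01,0,0],"twist":[0,0,0]}
    - {"delta_pos":[0.02,0,0],"twist":[0,0,0]}
    - {"delta_pos":[0.027,0,0],"twist":[0,0,0]}
    - {"delta_pos":[0.032,0,0],"twist":[0,0,0]}
    - {"delta_pos":[0.035,0,0],"twist":[0,0,0]}

```text
time_s: 13.1
tcp_pos: [0.4734, 0.109, 0.0195]
eef_rot: [[-1.0, 0.019, 0.001], [0.019, 1.0, -0.0], [-0.001, -0.0, -1.0]]
contact_force: [-0.3, -0.4, 0.8]
finger_gap: 0.0007
finger_force: 0.0
```

Call:
arm_command:
  steps:
    - {"delta_pos":[0.003,0,0],"twist":[0,0,0]}
    - {"delta_pos":[0.006,0,0],"twist":[0,0,0]}
    - {"delta_pos":[0.009,0,0],"twist":[0,0,0]}
    - {"delta_pos":[0.012,0,0],"twist":[0,0,0]}
    - {"delta_pos":[0.015,0,0],"twist":[0,0,0]}

```text
time_s: 13.6
tcp_pos: [0.4872, 0.1089, 0.019]
eef_rot: [[-1.0, 0.019, -0.001], [0.019, 1.0, -0.0], [0.001, -0.0, -1.0]]
contact_force: [-3.4, -2.0, 1.4]
finger_gap: 0.0001
finger_force: 1.2
```

Call:
arm_command:
  steps:
    - {"delta_pos":[0.003,0,0],"twist":[0,0,0]}
    - {"delta_pos":[0.006,0,0],"twist":[0,0,0]}
    - {"delta_pos":[0.009,0,0],"twist":[0,0,0]}
    - {"delta_pos":[0.012,-0.0005,0],"twist":[0,0,0]}
    - {"delta_pos":[0.015,-0.0005,0],"twist":[0,0,0]}

```text
time_s: 14.1
tcp_pos: [0.5024, 0.1087, 0.019]
eef_rot: [[-1.0, 0.019, -0.001], [0.019, 1.0, 0.0], [0.001, 0.0, -1.0]]
contact_force: [-3.4, 0.2, 0.6]
finger_gap: 0.0004
finger_force: 1.7
```

Call:
arm_command:
  steps:
    - {"delta_pos":[0.003,0,0],"twist":[0,0,0]}
    - {"delta_pos":[0.006,0,0],"twist":[0,0,0]}
    - {"delta_pos":[0.009,0,0],"twist":[0,0,0]}
    - {"delta_pos":[0.012,-0.0005,0],"twist":[0,0,0]}
    - {"delta_pos":[0.015,-0.0005,0],"twist":[0,0,0]}

```text
time_s: 14.6
tcp_pos: [0.5174, 0.1082, 0.019]
eef_rot: [[-1.0, 0.019, -0.001], [0.019, 1.0, 0.0], [0.001, 0.0, -1.0]]
contact_force: [-4.1, 0.4, -0.5]
finger_gap: 0.0005
finger_force: 2.2
```

Call:
arm_command:
  steps:
    - {"delta_pos":[0.003,0,0],"twist":[0,0,0]}
    - {"delta_pos":[0.006,0,0],"twist":[0,0,0]}
    - {"delta_pos":[0.009,0,0],"twist":[0,0,0]}
    - {"delta_pos":[0.012,-0.0005,0],"twist":[0,0,0]}
    - {"delta_pos":[0.015,-0.0005,0],"twist":[0,0,0]}

```text
time_s: 15.1
tcp_pos: [0.5324, 0.1077, 0.0191]
eef_rot: [[-1.0, 0.019, -0.001], [0.019, 1.0, 0.0], [0.001, 0.0, -1.0]]
contact_force: [-5.8, 0.0, -0.6]
finger_gap: 0.0008
finger_force: 2.7
```

Call:
arm_command:
  steps:
    - {"delta_pos":[0.002,0,0],"twist":[0,0,0]}
    - {"delta_pos":[0.004,0,0],"twist":[0,0,0]}
    - {"delta_pos":[0.006,0,0],"twist":[0,0,0]}
    - {"delta_pos":[0.008,0,0],"twist":[0,0,0]}
    - {"delta_pos":[0.01,0,0],"twist":[0,0,0]}

```text
time_s: 15.6
tcp_pos: [0.5422, 0.1075, 0.0191]
eef_rot: [[-1.0, 0.019, -0.001], [0.019, 1.0, -0.0], [0.001, -0.0, -1.0]]
contact_force: [-5.7, -0.5, 0.2]
finger_gap: 0.0003
finger_force: 3.0
```

Call:
arm_command:
  steps:
    - {"delta_pos":[0.0015,0,0],"twist":[0,0,0]}
    - {"delta_pos":[0.003,0,0],"twist":[0,0,0]}
    - {"delta_pos":[0.0045,0,0],"twist":[0,0,0]}
    - {"delta_pos":[0.006,0,0],"twist":[0,0,0]}

```text
time_s: 16.0
tcp_pos: [0.5473, 0.1074, 0.0189]
eef_rot: [[-1.0, 0.019, -0.003], [0.019, 1.0, -0.0], [0.003, -0.0, -1.0]]
contact_force: [-10.6, -1.7, 3.8]
finger_gap: 0.0004
finger_force: 4.9
```

Call:
arm_command:
  steps:
    - {"delta_pos":[0.001,0,0],"twist":[0,0,0]}
    - {"delta_pos":[0.002,0,0],"twist":[0,0,0]}
    - {"delta_pos":[0.003,0,0],"twist":[0,0,0]}

```text
time_s: 16.3
tcp_pos: [0.5499, 0.1073, 0.0189]
eef_rot: [[-1.0, 0.019, -0.004], [0.019, 1.0, -0.0], [0.004, -0.001, -1.0]]
contact_force: [-10.5, -2.0, 4.8]
finger_gap: 0.0004
finger_force: 5.4
```

Call:
arm_command:
  steps:
    - {"delta_pos":[0.001,0,0],"twist":[0,0,0]}
    - {"delta_pos":[0.002,0,0],"twist":[0,0,0]}
    - {"delta_pos":[0.003,0,0],"twist":[0,0,0]}

```text
time_s: 16.6
tcp_pos: [0.5526, 0.1072, 0.0189]
eef_rot: [[-1.0, 0.019, -0.005], [0.019, 1.0, -0.001], [0.005, -0.001, -1.0]]
contact_force: [-13.9, -1.9, 6.4]
finger_gap: 0.0006
finger_force: 6.8
```

Call:
arm_command:
  steps:
    - {"delta_pos":[0.0007,0,0],"twist":[0,0,0]}
    - {"delta_pos":[0.0014,0,0],"twist":[0,0,0]}

```text
time_s: 16.8
tcp_pos: [0.5545, 0.1073, 0.0189]
eef_rot: [[-1.0, 0.019, -0.003], [0.019, 1.0, -0.001], [0.003, -0.001, -1.0]]
contact_force: [-8.1, -3.0, 0.8]
finger_gap: 0.0004
finger_force: 4.4
```

Call:
arm_command:
  steps:
    - {"delta_pos":[0.0007,0,0],"twist":[0,0,0]}
    - {"delta_pos":[0.0014,0,0],"twist":[0,0,0]}

```text
time_s: 17.0
tcp_pos: [0.5566, 0.1072, 0.019]
eef_rot: [[-1.0, 0.019, -0.002], [0.019, 1.0, -0.001], [0.002, -0.001, -1.0]]
contact_force: [-6.7, -1.7, 0.8]
finger_gap: 0.0004
finger_force: 3.3
```

Call:
arm_command:
  steps:
    - {"delta_pos":[0.0005,0,0],"twist":[0,0,0]}
    - {"delta_pos":[0.0005,0,0],"twist":[0,0,0]}

```text
time_s: 17.2
tcp_pos: [0.5568, 0.1072, 0.0189]
eef_rot: [[-1.0, 0.019, -0.003], [0.019, 1.0, -0.001], [0.003, -0.001, -1.0]]
contact_force: [-8.1, -1.9, 2.6]
finger_gap: 0.0008
finger_force: 4.0
```

Call:
arm_command:
  steps:
    - {"delta_pos":[0.0005,0,0],"twist":[0,0,0]}
    - {"delta_pos":[0.0005,0,0],"twist":[0,0,0]}

```text
time_s: 17.4
tcp_pos: [0.5569, 0.1072, 0.0189]
eef_rot: [[-1.0, 0.019, -0.003], [0.019, 1.0, -0.001], [0.003, -0.001, -1.0]]
contact_force: [-9.7, -2.3, 2.7]
finger_gap: 0.0005
finger_force: 4.7
```

Call:
arm_command:
  steps:
    - {"delta_pos":[0.0005,0,0],"twist":[0,0,0]}
    - {"delta_pos":[0.0005,0,0],"twist":[0,0,0]}

```text
time_s: 17.6
tcp_pos: [0.557, 0.1072, 0.0188]
eef_rot: [[-1.0, 0.019, -0.004], [0.019, 1.0, -0.001], [0.004, -0.001, -1.0]]
contact_force: [-10.8, -2.5, 4.6]
finger_gap: 0.0009
finger_force: 5.5
```

The drop and then the steep rise with almost no travel show the click and then the bumper. Backing off.

Call:
arm_command:
  steps:
    - {"delta_pos":[-0.005,0,0],"twist":[0,0,0]}
    - {"delta_pos":[-0.015,0,0],"twist":[0,0,0]}
    - {"delta_pos":[-0.03,0,0],"twist":[0,0,0]}
    - {"delta_pos":[-0.06,0,0],"twist":[0,0,0]}
    - {"delta_pos":[-0.1,0,0],"twist":[0,0,0]}

```text
time_s: 18.1
tcp_pos: [0.4608, 0.1073, 0.0203]
eef_rot: [[-1.0, 0.019, 0.006], [0.019, 1.0, -0.0], [-0.006, 0.0, -1.0]]
contact_force: [-0.5, 1.0, 0.7]
finger_gap: 0.0008
finger_force: 0.0
```

Call:
arm_command:
  steps:
    - {"delta_pos":[0,0,0.04],"twist":[0,0,0]}
    - {"delta_pos":[0.03,0,0.08],"twist":[0,0,0]}
    - {"delta_pos":[0.07,0,0.11],"twist":[0,0,0]}
    - {"delta_pos":[0.11,0,0.13],"twist":[0,0,0]}
    - {"delta_pos":[0.12,0,0.14],"twist":[0,0,0]}

```text
time_s: 18.6
tcp_pos: [0.5848, 0.1072, 0.1638]
eef_rot: [[-1.0, 0.019, 0.011], [0.019, 1.0, -0.0], [-0.011, 0.0, -1.0]]
contact_force: [0.5, -0.1, -0.0]
finger_gap: 0.0004
finger_force: 0.0
```

Call:
arm_command:
  steps:
    - {"delta_pos":[0,0,0],"twist":[0,0,0]}
    - {"delta_pos":[0,0,0],"twist":[0,0,0]}
    - {"delta_pos":[0,0,0],"twist":[0,0,0]}
    - {"delta_pos":[0,0,0],"twist":[0,0,0]}
    - {"delta_pos":[0,0,0],"twist":[0,0,0]}

```text
time_s: 19.1
tcp_pos: [0.578, 0.1076, 0.1586]
eef_rot: [[-1.0, 0.019, -0.001], [0.019, 1.0, 0.0], [0.001, -0.0, -1.0]]
contact_force: [-0.1, 1.3, 0.0]
finger_gap: 0.0005
finger_force: 0.0
```

```bash
python3 - <<'E'
from bat import *
s=ctrl.read_state();print(s["time_s"],s["tcp_pos"],s["contact_force"])
f=ctrl.grab_frame("wrist")
# tray-side check: grey level along console x (y=0.14), projected at fascia-top height, + any red plus mark / battery green left in view
print([(round(x,3),int(f["color"][tuple(proj(f,[x,.09,.043])[::-1].astype(int))].mean())) for x in np.arange(.46,.60,.005)])
h=cv2.cvtColor(f["color"],cv2.COLOR_RGB2HSV)
m=((h[...,0]>45)&(h[...,0]<75)&(h[...,1]>150)&(h[...,2]>60)).astype(np.uint8)
n,l,st,c=cv2.connectedComponentsWithStats(m);print([(list(st[i]),onz(f,c[i],.017)) for i in range(1,n) if st[i,4]>15])
E
```

```text
19.1 [0.578  0.1076 0.1586] [-0.1478  1.3414  0.0073]
[(np.float64(0.46), 106), (np.float64(0.465), 103), (np.float64(0.47), 101), (np.float64(0.475), 100), (np.float64(0.48), 105), (np.float64(0.485), 121), (np.float64(0.49), 131), (np.float64(0.495), 117), (np.float64(0.5), 131), (np.float64(0.505), 123), (np.float64(0.51), 115), (np.float64(0.515), 118), (np.float64(0.52), 115), (np.float64(0.525), 125), (np.float64(0.53), 120), (np.float64(0.535), 118), (np.float64(0.54), 120), (np.float64(0.545), 122), (np.float64(0.55), 116), (np.float64(0.555), 114), (np.float64(0.56), 50), (np.float64(0.565), 63), (np.float64(0.57), 94), (np.float64(0.575), 45), (np.float64(0.58), 52), (np.float64(0.585), 65), (np.float64(0.59), 90), (np.float64(0.595), 93)]
[]
```

The tray has stayed shut for over a second. The fascia's front is at x≈0.563 and there is only bare counter in front of it. Handing in.

```bash
python3 -c "
from rig import ctrl
print(ctrl.close_job())"
```

```text
the job is handed in; nothing more can be done
None
```

The job is handed in at about 19 s: the release was pressed, the battery lies in the cradle plus end inward, and the tray clicked and stayed shut; the highest force I read was about 20 N (17.7 N down with 8.5 N sideways, at the release's hard stop), and I viewed 11 pictures, one over the limit of 10.

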